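# Open the vacuum jug whose thread hand nobody remembers

## Task

The full vacuum jug has to be opened so that I can stir the milk in, and its stopper will drip: first lay the loose oblong slate coaster flat on the counter right beside the jug and let go of it. Then take the stopper off: nobody remembers whether it unscrews to the left or to the right, so turn it a little each way to feel which way it gives, turn it that way as far as it goes, and lift it out. Finish while still holding the stopper, upright in the gripper, over the middle of the coaster and clear of everything; leave the other things on the counter where they are.

Things in the scene. Friction and masses are not known exactly. Their poses are not given: they have to be found in the camera images.
- jug: Vacuum jug: steel body 130 mm across, 146 mm high; black neck 80 mm across up to the rim at 190 mm. Full, on a rubber foot: it does not move. Origin: centre of its underside on the counter, z up. Its handle reaches 113 mm from the axis towards the jug's +y (45 to 184 mm high), a small lip 56 mm towards -y under the rim. The thread is inside the neck.
- stopper: Loose stopper in the neck, 0.14 to 0.23 kg, grey plastic: round flange 76 mm across, 10 mm thick, resting on the rim; on it a raised grip bar; below it a plug 40 mm across reaching 34 mm down, with two lugs. Origin: on the axis at the underside of the flange; z up; x along the bar, at the start parallel to the jug's x (bar and pouring lip at right angles).
- stopper_bar (a point): Middle of the stopper's grip bar, on the axis, 23 mm above the stopper's origin: where to grip. The bar is 58 mm long (x), 14 mm wide (y) and 25 mm high; its top is 35 mm above the stopper's origin and the flange it stands on ends 10 mm above that origin. Axes as the stopper's.
- jug_mouth (a point): Centre of the rim, 190 mm up. Quick-turn thread, right- or left-handed (loosens counter-clockwise or clockwise from above): unseen, changes. Locked, the stopper lifts only 2 mm. The wrong way it hits a hard stop (over 1 N m) after 4 to 8 degrees; the right way it turns easily (under 0.5 N m), without rising, to a stop at about 78, and lifts straight out from 62 on, out at 36 mm.
- coaster: Loose oblong coaster of dark grey slate, 90 mm long (its x) by 56 mm wide (its y) and 7 mm thick, about 0.1 kg, flat on the counter to the right of the jug. Origin: centre of its underside; z up.
- mug: White mug, 80 mm across, 92 mm high, handle at its +y, standing on a round cork mat 100 mm across and 6 mm thick. Origin: centre of its underside. To be left alone.
- tumbler: Green glass tumbler, 68 mm across, 100 mm high; it, the sugar jar and the coffee tin stand in a row behind, in any order. Origin: centre of its underside. To be left alone.
- sugar_jar: Glass jar with a metal lid, 72 mm across, 110 mm high. Origin: centre of its underside. To be left alone.
- coffee_tin: Red tin with a pale label and lid, 74 mm across, 120 mm high. Origin: centre of its underside. To be left alone.
- milk_bottle: White milk bottle, 72 mm across, 210 mm high, behind the jug on the left. Origin: centre of its underside. To be left alone.
- teaspoon: Steel teaspoon lying on the counter in front, 140 mm long along its x (bowl 32 mm across at +x), 11 mm high. Origin: under its middle. To be left alone.
- butter_dish: White butter dish with a domed cover and a small knob, 150 mm (x) by 100 mm (y), 68 mm high, at the front right. Origin: centre of its underside. To be left alone.
Mind the look-alikes: they are no part of the job. What is meant by the coaster is not pink, and is the smaller of those in its own colour. What is shaped like the stopper but blue is not meant.

How it is judged:
By the outcome, as a careful person would: the job done as asked, in the order asked, and still so for the second after the job is handed in, while the arm keeps its last pose, push and grip.
It also fails if it takes over 64 s, if anything falls off the work surface, if the arm or the gripper's body presses on something with over 40 N, if the wrist force passes 120 N, or if a joint passes its speed limit or range.

## Robot

A 6-joint arm with a two-finger parallel gripper is mounted at the origin on the work surface. World frame = base frame: x ahead of the robot, y to its left, z up, the work surface at z = 0. Lengths are in mm, angles in degrees, forces in N, time in s.
With the tool pointing down it reaches from about 375 to 825 mm from the base axis. Payload 5.5 kg.
Tool frame: the origin (TCP) lies midway between the tips of the shut fingers; the grasp point (between the pads) lies 19 mm behind it (grip_point_offset is the distance from the TCP to the grasp point, in mm); z points along the fingers, y is the line along which they close (so a half turn about z gives the same grasp; the last joint's range is limited). The gripper opens to 85 mm and grips with 20 to 120 N. Pads are 22 mm wide; open, the fingers measure 114 mm over their backs; the gripper's body (76 mm by 85 mm) begins 54 mm behind the grasp point. The pads swing forward as they close: fully open they stand 13 mm farther back than shut.
Start: joints at [69.958, 17.962, -2.699, 69.339, 0, 90], TCP at [205.622, 563.661, 231.299] pointing down, gripper open.
Joint ranges: [-152.73, 152.73], [-39.44, 99.34], [-58.76, 71.6], [-118.89, 123.64], [-81.53, 83.1], [-180, 180]. Speed limits (degrees/s): [136.94, 136.94, 172.46, 180, 180, 180].

## Interface

Orientations are given as a 3x3 rotation matrix whose columns are the frame's x, y, z axes.
In Python, from cell import * gives the robot as it stands.
- The arm moves only by the tool apply_moves, never from a script. Its argument "rows" is a list of rows, each an object with "dp": the shift along the world's x, y, z as a fraction of full scale, a list of three; "twist": the turn, a rotation vector about the world's x, y, z as a fraction of full scale, a list of three. A call has 1 to 12 rows; each row shifts and turns the commanded pose from where the row before left it; what a row does not reach is not made up. Full scale, the value 1, is 0.025 m for a shift and 0.12 rad for a turn. A row lasts 1/12 s, in which the tool goes at most 41.7 mm and 7.16 degrees, less where a joint would pass 70% of its speed; a pose out of reach is approached as far as the arm can. A call with a number of a shift or a turn outside -1 to 1 is refused whole. A call with a gripper value outside its range is refused whole. "fingers" is the closure, from -1 (fully open) to 1 (shut), set as the call begins (left out, the last holds). The fingers move at their own pace and stop on an object; "grip_force" is the grip in N (left out, the last holds). Time passes only in rows, so rows that do not move let the fingers close. It gives the time, the measured TCP pose, the force, the opening and the grip force at its end, in the units of the state.
- get_state(): the state, without advancing time (a new reading comes with each control period).
- camera(name): name is "scene" or "top" or "wrist"; returns a dict with "color" (480x640x3 uint8, red, green, blue), "K" (3x3 intrinsics, pixels), "R" (3x3) and "t" (3): a world point X has camera coordinates R X + t. Camera axes: x right, y down, z forward; pixel columns grow to the right and rows downward; lengths in mm; the calibration is good to about 2 mm. A picture is of the moment at which its call begins. There is no depth.
- hand_in(): hands the job in; it is judged then, once.
The state is a dict: "time_s": time; "q": joint angles; "qd": joint speeds; "tau": joint torques, N m; "position": TCP position; "tcp_rot": TCP orientation; "force": force on the tool from outside, world axes, zero at the start; "torque": the same for the moment, N m; "grip_width": finger opening in mm; "gripper_force": force on a finger pad.
Only numpy, scipy, OpenCV 4.12 (cv2) and the standard library are available. Lean on these libraries where they do the work, as an engineer would, in place of code of your own. Each camera call takes 0.05 s, during which the arm holds its last target. There are 200 camera calls.

## Working session

There is one attempt and no reset: what is moved stays moved. The work goes in short steps, Python scripts to look and compute and a tool call to move; the robot and the scene stay as the last step left them, time stands still between calls to the robot, and variables do not carry over. Pictures are saved under pics/ and viewed, at most 10 in all, crops included, and the job is handed in when it is done.

Besides the shell and the picture viewer there is one more tool, called after "Request:" by a JSON object that holds its "name" and its "arguments". apply_moves: Moves the arm, as the interface text tells. Shift numbers are shares of 0.025 m and turn numbers shares of 0.12 rad, none past 1 either way. Its arguments: {"type":"object","properties":{"rows":{"type":"array"},"fingers":{"type":"number"},"grip_force":{"type":"number"}},"required":["rows"]}

```bash
ls; mkdir -p pics; python3 - <<'E'
from cell import *
import cv2,numpy as np
s=get_state();print(s)
for n in("scene","top"):
    c=camera(n);cv2.imwrite(f"pics/{n}0.png",c["color"][:,:,::-1]);print(n,c["K"],c["R"],c["t"])
E
```

```text
pics
{'time_s': 0.0, 'q': array([ 6.99576822e+01,  1.80051521e+01, -2.75633768e+00,  6.93395000e+01,
       -1.23208252e-03,  9.00025871e+01]), 'qd': array([-0.05262467, -0.0004999 , -0.02538897,  0.07267376, -0.10817628,
        0.11406254]), 'tau': array([-1.29307200e-04, -5.39594293e+01,  3.39750624e+01,  1.90498726e-02,
       -2.26789812e-04, -1.16440745e-06]), 'position': array([205.43040409, 563.10019584, 230.4083757 ]), 'tcp_rot': array([[-9.39424291e-01,  3.42755978e-01, -5.83867006e-04],
       [ 3.42756475e-01,  9.39422819e-01, -1.66322829e-03],
       [-2.15834496e-05, -1.76260125e-03, -9.99998446e-01]]), 'force': array([-0.16703527,  0.60029312,  0.21771903]), 'torque': array([-0.00806275, -0.06417132,  0.00043746]), 'gripper_force': 0.0, 'grip_width': 85.45462563374893}
scene [[554.07002569   0.         316.49359242]
 [  0.         554.07002569 241.89046969]
 [  0.           0.           1.        ]] [[-0.84502125  0.53446862  0.01680432]
 [ 0.36252422  0.59570375 -0.71673791]
 [-0.39308432 -0.59956679 -0.69714014]] [ 504.29018547  -67.16894033 1663.86716842]
top [[503.45901208   0.         313.63176757]
 [  0.         503.45901208 244.01202439]
 [  0.           0.           1.        ]] [[-0.02865952 -0.99954841  0.00903344]
 [-0.99477939  0.02763497 -0.09823581]
 [ 0.09794181 -0.01180167 -0.99512216]] [ -57.35266336  580.37413375 1094.15986042]
```

View pics/top0.png

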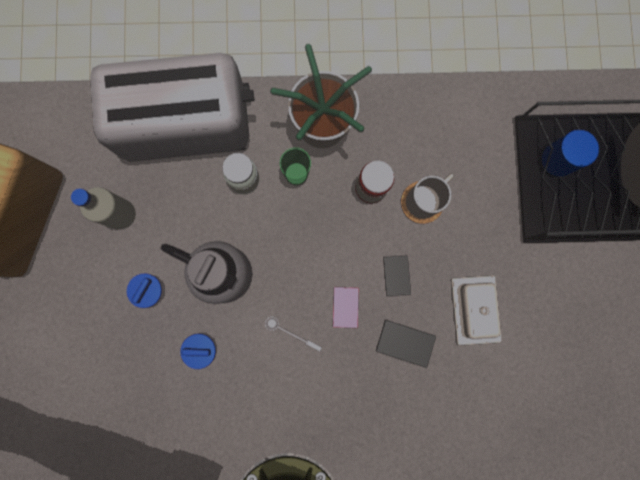

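View pics/scene0.png

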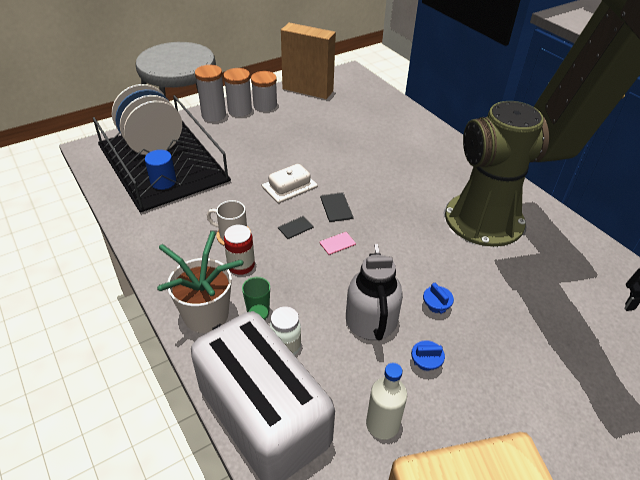

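The top view shows two dark grey slates, at (397,275) smaller and (406,343) larger, and a pink one at (346,308). The smaller grey one fits the description (scene view: (296,227)). The stopper is grey, in the jug at top (207,268) / scene (378,262); the blue ones at top (144,291) and (198,351) are decoys. I'll confirm this in one enlarged composite and measure.

```bash
cat > h.py <<'E'
import cv2,numpy as np
from cell import *
def ray(c,px):
    d=c["R"].T@np.linalg.inv(c["K"])@np.array([px[0],px[1],1.]); return -c["R"].T@c["t"],d
def at_z(c,px,z):
    o,d=ray(c,px); return o+d*(z-o[2])/d[2]
def tri(obs):
    A=np.zeros((3,3));b=np.zeros(3)
    for c,p in obs:
        o,d=ray(c,p);d=d/np.linalg.norm(d);M=np.eye(3)-np.outer(d,d);A+=M;b+=M@o
    X=np.linalg.solve(A,b); return X,[np.round(proj(c,X)-p,1) for c,p in obs]
def proj(c,X):
    v=c["K"]@(c["R"]@X+c["t"]);return v[:2]/v[2]
E
python3 - <<'E'
from h import *
T=camera("top");S=camera("scene")
def dark(c,x,y,r=35):
    g=cv2.cvtColor(c["color"],cv2.COLOR_RGB2GRAY)
    w=g[y-r:y+r,x-r:x+r];m=(w<(int(g[y,x])+int(np.median(w[:4])))/2).astype(np.uint8)
    n,l,st,ce=cv2.connectedComponentsWithStats(m);k=l[r,r]
    cs,_=cv2.findContours((l==k).astype(np.uint8),0,1);h=max(cs,key=cv2.contourArea)
    R=cv2.minAreaRect(h);return ce[k]+[x-r,y-r],st[k],cv2.boxPoints(R)+[x-r,y-r]
o=[]
for c,p in((T,(397,275)),(S,(296,227)),(T,(406,343))):
    ce,st,b=dark(c,*p,r=28 if c is S else 35);print(ce,st)
    if c is T:
        B=np.array([at_z(c,q,6) for q in b]);print(np.round(B,1),"sides",np.linalg.norm(B[1]-B[0]),np.linalg.norm(B[2]-B[1]),"ctr",B.mean(0))
    o.append((c,ce))
print(tri(o[:2]))
def crop(c,x,y,r,f):return cv2.resize(c["color"][y-r:y+r,x-r:x+r,::-1],None,fx=f,fy=f,interpolation=cv2.INTER_CUBIC)
im=np.vstack([np.hstack([crop(T,400,305,50,3),crop(T,215,270,50,3)]),np.hstack([crop(S,310,225,50,3),crop(S,378,270,30,5)])])
cv2.imwrite("pics/c1.png",im)
E
```

```text
[396.49618321 275.45896947] [  21   15   28   42 1048]
[[ 549.3 -228.8    6. ]
 [ 552.5 -287.     6. ]
 [ 459.2 -290.4    6. ]
 [ 456.1 -232.6    6. ]] sides 58.34869669378456 93.32055728064536 ctr [ 504.28313747 -259.69101984    6.        ]
[295.26940639 227.13013699] [ 10  17  36  23 438]
[405.40166927 343.25091288] [   4   11   61   49 1917]
[[ 335.9 -200.9    6. ]
 [ 409.1 -227.7    6. ]
 [ 368.6 -345.     6. ]
 [ 295.7 -317.5    6. ]] sides 78.03265091684747 124.08533562461818 ctr [ 352.32389974 -272.77211603    6.        ]
(array([ 504.67025304, -260.24006563,    5.20058403]), [array([ 0.2, -0.3]), array([0.3, 0. ])])
```

View pics/c1.png

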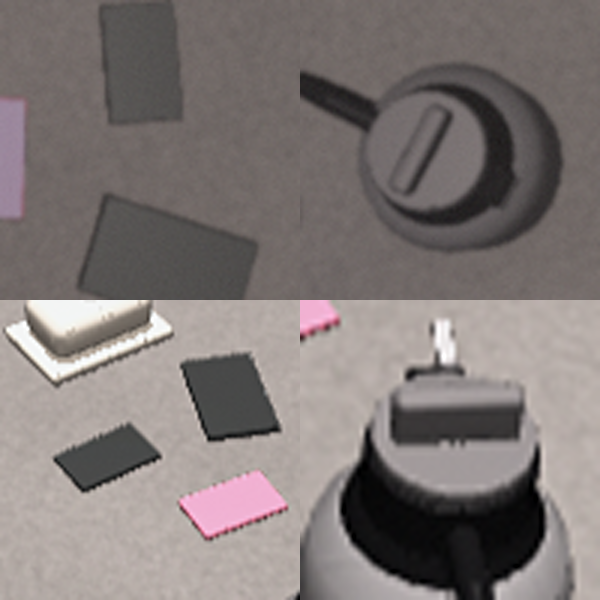

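The crop confirms it: small slate about 93x58 mm, centre (504,-260), height about 5–6 mm. The stopper is grey with its bar at a right angle to the lip. Now the bar and jug.

```bash
python3 - <<'E'
from h import *
T=camera("top");S=camera("scene")
a,ra=tri([(T,(211.7,256)),(S,(367.2,258.2))]);b,rb=tri([(T,(199,283.3)),(S,(392.3,257.6))])
print(a,ra,b,rb,"mid",(a+b)/2,"len",np.linalg.norm(a-b),"yaw",np.degrees(np.arctan2(*(a-b)[[1,0]])))
# flange circle in top: crop px centre ~ (428,150) dia 122/3
print("flange",at_z(T,((428-300)/3+165,150/3+220),200))
# body circle: widest at z~110: crop centre (460,157)
print("body",at_z(T,((461-300)/3+165,157/3+220),120))
for n,p in dict(spoonbowl=(272,323),spoonend=(320,348),pink=(346,308)).items(): print(n,at_z(T,p,3))
for n,p,z in(("bottle",(81,198),210),("jar",(238,164),110),("tumbler",(295,160),100),("tin",(377,172),120),("handle",(164,247),180)): print(n,at_z(T,p,z))
E
```

```text
[542.11869499 115.68817634 226.39705924] [array([-0.1,  0.1]), array([-0.1, -0. ])] [492.26695957 140.48334157 223.36500119] [array([-0.4,  0.5]), array([-0.5, -0. ])] mid [517.19282728 128.08575895 224.88103022] len 55.76010329753348 yaw -26.444749635248638
flange [518.23390054 128.4265229  200.        ]
body [517.05921503 122.10989685 120.        ]
spoonbowl [405.49451706  24.55519142   3.        ]
spoonend [347.03934274 -81.55270199   3.        ]
pink [ 434.09610596 -142.82630924    3.        ]
bottle [659.62295093 362.69189256 210.        ]
jar [743.60605467  81.08864197 110.        ]
tumbler [751.75078272 -38.46048554 100.        ]
tin [ 716.36789152 -208.72175453  120.        ]
handle [565.86569061 215.82423996 180.        ]
```

Request:
{"name": "apply_moves", "arguments": {"rows": [{"dp":[0.2,0,1],"twist":[0,0,0.5]},{"dp":[0.6,-0.8,1],"twist":[0,0,0.5]},{"dp":[1,-1,1],"twist":[0,0,0.5]},{"dp":[1,-1,1],"twist":[0,0,0.5]},{"dp":[1,-1,0.8],"twist":[0,0,0.5]},{"dp":[1,-1,0],"twist":[0,0,0.4]},{"dp":[1,-1,0],"twist":[0,0,0.35]},{"dp":[0.7,-1,0],"twist":[0,0,0]},{"dp":[0.5,-1,0],"twist":[0,0,0]},{"dp":[0.5,-1,0],"twist":[0,0,0]},{"dp":[0.5,-1,0],"twist":[0,0,0]},{"dp":[0.5,-1,0],"twist":[0,0,0]}]}}

```text
time_s: 1.3
position: [416.7, 294.2, 349.4]
tcp_rot: [[-0.999, -0.04, 0.0], [-0.04, 0.999, 0.0], [-0.0, 0.0, -1.0]]
force: [0.3, 0.1, -0.9]
grip_width: 85.3
gripper_force: 0.0
```

Request:
{"name": "apply_moves", "arguments": {"rows": [{"dp":[0.2,-1,0],"twist":[0,0,0]},{"dp":[0.2,-1,0],"twist":[0,0,0]},{"dp":[0.3,-1,0],"twist":[0,0,0]},{"dp":[0.3,-1,0],"twist":[0,0,0]},{"dp":[0.3,-1,0],"twist":[0,0,0]},{"dp":[0.3,-1,0],"twist":[0,0,0]},{"dp":[0.3,-1,0],"twist":[0,0,0]},{"dp":[0.3,-1,0],"twist":[0,0,0]},{"dp":[0.3,-1,-0.2],"twist":[0,0,0]},{"dp":[0.3,-1,-0.4],"twist":[0,0,0]},{"dp":[0.3,-1,-0.7],"twist":[0,0,0]},{"dp":[0.3,-1,-0.8],"twist":[0,0,0]}]}}

```text
time_s: 2.3
position: [502.1, -5.8, 297.3]
tcp_rot: [[-0.999, -0.04, 0.003], [-0.04, 0.999, 0.0], [-0.003, -0.0, -1.0]]
force: [0.2, 1.2, -0.7]
grip_width: 85.4
gripper_force: 0.0
```

Request:
{"name": "apply_moves", "arguments": {"rows": [{"dp":[0.1,-1,-0.8],"twist":[0,0,0]},{"dp":[0,-1,-0.8],"twist":[0,0,0]},{"dp":[0,-1,-0.8],"twist":[0,0,0]},{"dp":[0,-1,-0.8],"twist":[0,0,0]},{"dp":[0,-1,-0.7],"twist":[0,0,0]},{"dp":[0,-1,-0.6],"twist":[0,0,0]},{"dp":[0,-1,-0.6],"twist":[0,0,0]},{"dp":[0,-1,-0.5],"twist":[0,0,0]},{"dp":[0,-1,-0.4],"twist":[0,0,0]},{"dp":[0,-0.7,-0.2],"twist":[0,0,0]},{"dp":[0,-0.3,0],"twist":[0,0,0]},{"dp":[0,0,0],"twist":[0,0,0]}]}}

```text
time_s: 3.3
position: [503.5, -255.7, 141.7]
tcp_rot: [[-0.999, -0.038, -0.0], [-0.038, 0.999, 0.0], [0.0, 0.0, -1.0]]
force: [-0.6, -0.1, 0.5]
grip_width: 85.1
gripper_force: 0.0
```

```bash
python3 - <<'E'
from h import *
s=get_state();print(s['q'],s['position'],s['tcp_rot'])
W=camera("wrist");cv2.imwrite("pics/w1.png",W["color"][:,:,::-1])
for p in [(504.5,-260,7),(549.3,-228.8,7),(552.5,-287,7),(459.2,-290.4,7),(456.1,-232.6,7)]: print(proj(W,np.array(p)))
g=cv2.cvtColor(W["color"],cv2.COLOR_RGB2GRAY);u,v=proj(W,np.array([504.5,-260,7])).astype(int)
cs,_=cv2.findContours(cv2.inRange(g,0,int(g[v,u])+18),0,1)
for c in cs:
    if cv2.contourArea(c)>2000:
        b=cv2.boxPoints(cv2.minAreaRect(c));B=np.array([at_z(W,q,7) for q in b]);print(cv2.contourArea(c),np.round(b),np.round(B[:,:2],1),B.mean(0),cv2.pointPolygonTest(c,(float(u),float(v)),False))
E
```

```text
[-2.69206847e+01  1.71605502e+01 -1.58323996e+01  5.70337025e+01
 -6.67938146e-03 -2.91017129e+01] [ 503.46098424 -255.69217971  141.65089352] [[-9.99275463e-01 -3.80569292e-02 -4.67543702e-04]
 [-3.80569830e-02  9.99275565e-01  1.06665179e-04]
 [ 4.63145648e-04  1.24381198e-04 -9.99999885e-01]]
[316.00370278 226.84349947]
[357.77614461 289.02742325]
[275.99288644 290.33752031]
[271.30347253 157.72562725]
[360.76506054 156.24984788]
52841.0 [[  0. 479.]
 [  0. 315.]
 [639. 315.]
 [639. 479.]] [[ 732.3 -516.3]
 [ 579.5 -487.4]
 [ 562.1  -23.5]
 [ 712.1   15.8]] [ 646.52488968 -252.8570682     7.        ] -1.0
8125.5 [[276. 159.]
 [359. 159.]
 [359. 286.]
 [276. 286.]] [[ 459.9 -287.4]
 [ 457.9 -233.6]
 [ 546.9 -228.1]
 [ 549.1 -287. ]] [ 503.46962441 -259.01813032    7.        ] 1.0
2947.5 [[ 50.   0.]
 [ 76.  -3.]
 [101. 188.]
 [ 74. 191.]] [[ 373.1 -419.7]
 [ 370.8 -403.8]
 [ 483.  -403.1]
 [ 486.  -421.1]] [ 428.20273795 -411.90379261    7.        ] -1.0
```

View pics/w1.png

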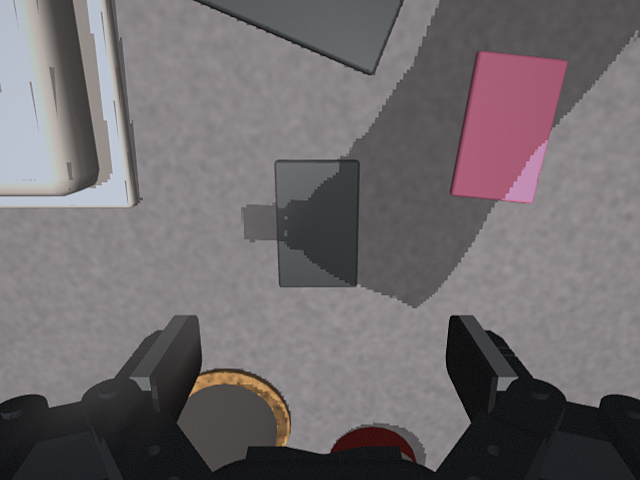

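The coaster sits at wrist pixels x 276–359, y 159–286 (centre (317,222)), square to the gripper. Its world centre is (503.5,-259). Descending onto it.

Request:
{"name": "apply_moves", "arguments": {"rows": [{"dp":[0,-0.13,-0.8],"twist":[0,0,0]},{"dp":[0,0,-1],"twist":[0,0,0]},{"dp":[0,0,-1],"twist":[0,0,0]},{"dp":[0,0,-1],"twist":[0,0,0]},{"dp":[0,0,-0.8],"twist":[0,0,0]},{"dp":[0,0,-0.5],"twist":[0,0,0]},{"dp":[0,0,-0.3],"twist":[0,0,0]},{"dp":[0,0,-0.2],"twist":[0,0,0]},{"dp":[0,0,0],"twist":[0,0,0]}], "fingers": -0.6}}

```text
time_s: 4.1
position: [503.8, -256.9, 1.8]
tcp_rot: [[-0.999, -0.041, -0.0], [-0.041, 0.999, 0.0], [0.0, 0.0, -1.0]]
force: [-0.3, 0.1, 0.7]
grip_width: 68.3
gripper_force: 0.0
```

Request:
{"name": "apply_moves", "arguments": {"rows": [{"dp":[0,-0.08,-0.08],"twist":[0,0,0]},{"dp":[0,0,-0.08],"twist":[0,0,0]},{"dp":[0,0,0],"twist":[0,0,0]}]}}

```text
time_s: 4.35
position: [504.3, -260.0, -1.5]
tcp_rot: [[-0.999, -0.04, 0.001], [-0.04, 0.999, -0.001], [-0.001, -0.001, -1.0]]
force: [0.1, -0.2, 0.2]
grip_width: 68.0
gripper_force: 0.0
```

Request:
{"name": "apply_moves", "arguments": {"rows": [{"dp":[0,0,0],"twist":[0,0,0]},{"dp":[0,0,0],"twist":[0,0,0]},{"dp":[0,0,0],"twist":[0,0,0]},{"dp":[0,0,0],"twist":[0,0,0]},{"dp":[0,0,0],"twist":[0,0,0]},{"dp":[0,0,0],"twist":[0,0,0]}], "fingers": 1, "grip_force": 40}}

```text
time_s: 4.85
position: [504.1, -260.0, -1.1]
tcp_rot: [[-0.999, -0.04, 0.001], [-0.04, 0.999, -0.001], [-0.001, -0.001, -1.0]]
force: [-1.2, 0.3, 5.4]
grip_width: 54.5
gripper_force: 41.7
```

Request:
{"name": "apply_moves", "arguments": {"rows": [{"dp":[0,0,0.4],"twist":[0,0,0]},{"dp":[0,0,0.7],"twist":[0,0,0]},{"dp":[0,0,0.7],"twist":[0,0,0]},{"dp":[0,0.4,0.6],"twist":[0,0,-0.4]},{"dp":[0,0.6,0],"twist":[0,0,-0.8]},{"dp":[0.1,0.8,0],"twist":[0,0,-1]},{"dp":[0.1,0.8,0],"twist":[0,0,-1]},{"dp":[0.1,0.8,0],"twist":[0,0,-1]},{"dp":[0.1,0.8,0],"twist":[0,0,-1]},{"dp":[0.1,0.8,0],"twist":[0,0,-1]},{"dp":[0,0.8,0],"twist":[0,0,-1]},{"dp":[0,0.8,0],"twist":[0,0,-1]}]}}

```text
time_s: 5.85
position: [516.4, -93.8, 58.7]
tcp_rot: [[-0.582, 0.813, 0.001], [0.813, 0.582, -0.0], [-0.0, 0.0, -1.0]]
force: [0.2, -0.5, -0.5]
grip_width: 54.3
gripper_force: 42.8
```

Request:
{"name": "apply_moves", "arguments": {"rows": [{"dp":[0,0.8,0],"twist":[0,0,-1]},{"dp":[0,0.8,0],"twist":[0,0,-1]},{"dp":[0,0.8,0],"twist":[0,0,-1]},{"dp":[0,0.7,0],"twist":[0,0,-1]},{"dp":[0,0.5,0],"twist":[0,0,-0.8]},{"dp":[0,0.3,0],"twist":[0,0,-0.4]},{"dp":[0,0,0],"twist":[0,0,0]}]}}

```text
time_s: 6.43
position: [516.3, 4.2, 58.6]
tcp_rot: [[-0.004, 1.0, 0.001], [1.0, 0.004, 0.001], [0.001, 0.001, -1.0]]
force: [-0.6, 0.1, -1.3]
grip_width: 54.2
gripper_force: 42.8
```

```bash
python3 - <<'E'
from h import *
s=get_state();print(s['position'],s['tcp_rot'][:,0],s['q'],s['grip_width'],s['gripper_force'])
T=camera("top")["color"][200:360,150:350,::-1];S=camera("scene")["color"][140:340,250:450,::-1]
cv2.imwrite("pics/t2.png",np.hstack([cv2.resize(T,(500,400)),cv2.resize(S,(300,300)).repeat(1,0) if 0 else cv2.copyMakeBorder(cv2.resize(S,(300,300)),0,100,0,0,0)]))
E
```

```text
[516.33981401   4.21105909  58.6027063 ] [-3.86492347e-03  9.99992377e-01  5.54897789e-04] [ 4.46970680e-01  1.69606013e+01 -2.83431343e+01  4.46668368e+01
  3.16777124e-02  9.02255426e+01] 54.18049994354687 42.797123193740845
```

View pics/t2.png

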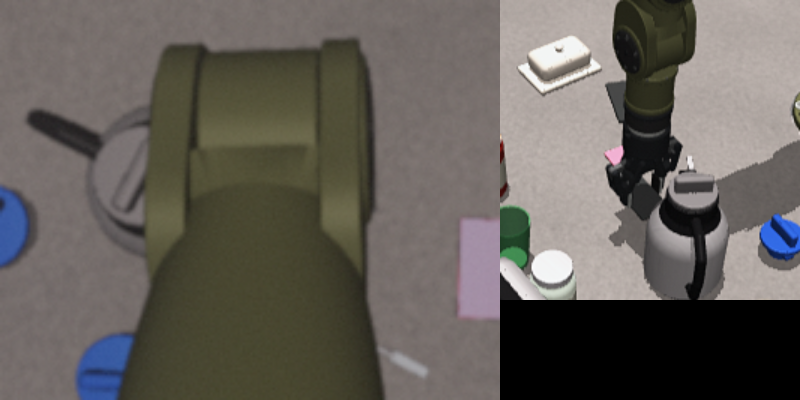

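Request:
{"name": "apply_moves", "arguments": {"rows": [{"dp":[0,0.08,-0.5],"twist":[0,0,0]},{"dp":[0,0,-0.6],"twist":[0,0,0]},{"dp":[0,0,-0.5],"twist":[0,0,0]},{"dp":[0,0,-0.3],"twist":[0,0,0]},{"dp":[0,0,-0.2],"twist":[0,0,0]},{"dp":[0,0,-0.15],"twist":[0,0,0]},{"dp":[0,0,-0.1],"twist":[0,0,0]},{"dp":[0,0,0],"twist":[0,0,0]}]}}

```text
time_s: 7.2
position: [516.5, 4.6, -0.8]
tcp_rot: [[-0.003, 1.0, 0.0], [1.0, 0.003, -0.0], [-0.0, 0.0, -1.0]]
force: [0.5, 0.1, -1.7]
grip_width: 54.0
gripper_force: 42.8
```

Request:
{"name": "apply_moves", "arguments": {"rows": [{"dp":[0,0,0],"twist":[0,0,0]},{"dp":[0,0,0],"twist":[0,0,0]},{"dp":[0,0,0],"twist":[0,0,0]},{"dp":[0,0,0],"twist":[0,0,0]},{"dp":[0,0,0.3],"twist":[0,0,0]},{"dp":[0,0,0.7],"twist":[0,0,0]},{"dp":[0,-0.3,1],"twist":[0,0,0]},{"dp":[0,-0.3,1],"twist":[0,0,0]},{"dp":[0,-0.3,1],"twist":[0,0,0]},{"dp":[0,0,1],"twist":[0,0,0]},{"dp":[0,0,1],"twist":[0,0,0]},{"dp":[0,0,1],"twist":[0,0,0]}], "fingers": -0.6}}

```text
time_s: 8.2
position: [516.0, -17.9, 176.2]
tcp_rot: [[-0.003, 1.0, 0.001], [1.0, 0.003, -0.0], [-0.0, 0.001, -1.0]]
force: [0.2, -0.8, -0.0]
grip_width: 68.4
gripper_force: 0.0
```

Request:
{"name": "apply_moves", "arguments": {"rows": [{"dp":[0,0,1],"twist":[0,0,1]},{"dp":[0,0,1],"twist":[0,0,1]},{"dp":[0,0,1],"twist":[0,0,1]},{"dp":[0,0,0.8],"twist":[0,0,1]},{"dp":[0,0.5,0],"twist":[0,0,1]},{"dp":[0,0.8,0],"twist":[0,0,1]},{"dp":[0,0.8,0],"twist":[0,0,1]},{"dp":[0,0.5,0],"twist":[0,0,1]},{"dp":[0,0.3,0],"twist":[0,0,1]},{"dp":[0,0,0],"twist":[0,0,0.25]},{"dp":[0,0,0],"twist":[0,0,0]}]}}

```text
time_s: 9.12
position: [516.0, 55.3, 269.8]
tcp_rot: [[-0.898, 0.44, 0.0], [0.44, 0.898, -0.0], [-0.0, 0.0, -1.0]]
force: [0.4, -0.3, 1.0]
grip_width: 68.4
gripper_force: 0.0
```

```bash
python3 - <<'E'
from h import *
s=get_state();print(s['position'],s['tcp_rot'][:,0],s['q'],s['grip_width'])
W=camera("wrist");cv2.imwrite("pics/w2.png",W["color"][:,:,::-1]);print(W["R"],W["t"])
print(proj(W,np.array([517.2,128.1,225])),[proj(W,np.array([516.5+a,5+b,7])) for a in(-28,28) for b in (-45,45)])
print([proj(W,np.array([517.2+a*27,128.1+b*27,225])) for a,b in((.896,-.445),(-.896,.445))])
E
```

```text
[515.99423596  55.34760675 269.80854954] [-8.97833709e-01  4.40334497e-01 -4.03520157e-04] [ 6.12477548e+00  8.42354093e+00 -9.80463587e+00  7.17468703e+01
 -3.77914074e-03  3.22500002e+01] 68.35832698415085
[[ 4.41051752e-01  8.97481639e-01 -2.44748994e-04]
 [ 8.56667842e-01 -4.20913187e-01  2.98248718e-01]
 [ 2.67569730e-01 -1.31752788e-01 -9.54488157e-01]] [-277.8105707  -468.56381695  285.15072443]
[466.85377385 212.83712224] [array([223.22258618, 208.17517617]), array([305.00199391, 167.50304672]), array([251.00486502, 256.45988328]), array([330.63868696, 218.61833497])]
[array([460.83251775, 268.37869002]), array([473.40273261, 152.42789351])]
```

View pics/w2.png

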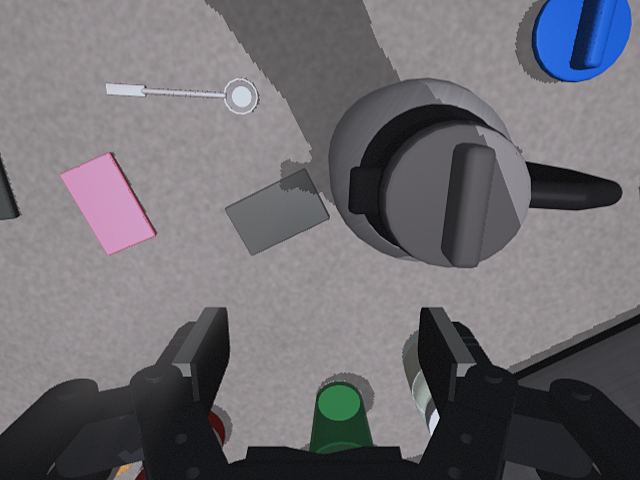

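The wrist view shows the coaster lying flat at pixels (227,209), (305,169), (328,217), (251,254), where expected, about 13 mm from the jug. The bar runs (474,147)–(460,266). I'll move over it and measure again.

Request:
{"name": "apply_moves", "arguments": {"rows": [{"dp":[0.05,0.6,0],"twist":[0,0,0]},{"dp":[0,0.8,0],"twist":[0,0,0]},{"dp":[0,0.8,0],"twist":[0,0,0]},{"dp":[0,0.5,0],"twist":[0,0,0]},{"dp":[0,0.2,0],"twist":[0,0,0]},{"dp":[0,0,0],"twist":[0,0,0]}]}}

```text
time_s: 9.67
position: [517.4, 127.9, 269.2]
tcp_rot: [[-0.897, 0.441, 0.0], [0.441, 0.897, -0.0], [-0.0, -0.0, -1.0]]
force: [-0.5, -0.8, 0.8]
grip_width: 68.2
gripper_force: 0.0
```

```bash
python3 - <<'E'
from h import *
s=get_state();print(s['position'],s['tcp_rot'][:,0],s['torque'],s['force'])
W=camera("wrist");cv2.imwrite("pics/w3.png",W["color"][:,:,::-1]);np.savez("w3.npz",K=W["K"],R=W["R"],t=W["t"])
print(proj(W,np.array([517.2,128.1,225])))
print([proj(W,np.array([517.2+a*29,128.1+b*29,225])) for a,b in((.896,-.445),(-.896,.445))])
E
```

```text
[517.42710325 127.87030298 269.24319565] [-8.97403533e-01  4.41210707e-01 -1.06839952e-04] [-0.01917795  0.03969982  0.03092344] [-0.49325837 -0.82665584  0.76627747]
[322.3543477  276.07174952]
[array([322.20947867, 330.48598471]), array([322.51226959, 216.75473484])]
```

View pics/w3.png

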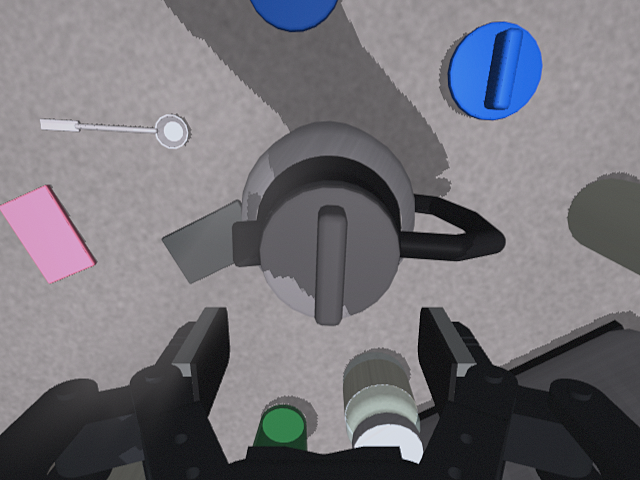

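```bash
python3 - <<'E'
from h import *
c3=dict(np.load("w3.npz"))
c2=dict(K=c3["K"],R=np.array([[.441051752,.897481639,-.000244749],[.856667842,-.420913187,.298248718],[.26756973,-.131752788,-.954488157]]),t=np.array([-277.8105707,-468.56381695,285.15072443]))
T=camera("top")
im=cv2.imread("pics/w3.png",0)
for y in (220,240,260,280,300,315):
    r=im[y,300:360].astype(int);print(y,r[::1].tolist()) if y in(220,300) else 0
for A in(((475,147),(332,206)),((461,265),(328,326)),((468,206),(330,266))): print(tri([(c2,A[0]),(c3,A[1])]))
print([at_z(c3,p,225) for p in((332,206),(328,326),(330,266))])
print("flange w3",at_z(c3,(329.5,252),200),"w2",at_z(c2,(458,194),200))
E
```

```text
220 [98, 99, 97, 98, 99, 99, 98, 98, 97, 99, 98, 98, 97, 98, 98, 99, 99, 86, 47, 63, 74, 80, 83, 84, 88, 89, 90, 92, 92, 92, 91, 93, 91, 90, 90, 91, 90, 86, 88, 87, 89, 86, 84, 83, 81, 68, 57, 89, 103, 102, 101, 99, 100, 99, 101, 99, 100, 100, 101, 101]
300 [148, 149, 148, 147, 147, 148, 150, 149, 149, 149, 148, 150, 150, 152, 142, 48, 59, 72, 77, 80, 84, 87, 92, 93, 91, 91, 93, 94, 93, 92, 92, 93, 93, 93, 93, 94, 92, 87, 85, 83, 83, 72, 57, 81, 97, 94, 94, 95, 92, 94, 95, 93, 94, 93, 94, 93, 93, 93, 93, 93]
(array([493.22516607, 145.71949294, 209.92530474]), [array([-1. , -2.8]), array([1.1, 2.6])])
(array([543.78948502, 117.65566479, 219.41652443]), [array([1., 2.]), array([-0.9, -2. ])])
(array([518.08117455, 131.94608856, 214.36536371]), [array([-0.1, -0.3]), array([0.1, 0.3])])
[array([488.62736807, 147.0525507 , 225.        ]), array([542.21721435, 118.85979999, 225.        ]), array([514.21047761, 133.59369086, 225.        ])]
flange w3 [515.71156511 132.97110696 200.        ] w2 [515.25790673 132.64531471 200.        ]
```

Request:
{"name": "apply_moves", "arguments": {"rows": [{"dp":[-0.02,0.14,-0.4],"twist":[0,0,-0.29]},{"dp":[0,0,-0.6],"twist":[0,0,0]},{"dp":[0,0,-0.6],"twist":[0,0,0]},{"dp":[0,0,-0.5],"twist":[0,0,0]},{"dp":[0,0,-0.3],"twist":[0,0,0]},{"dp":[0,0,-0.2],"twist":[0,0,0]},{"dp":[0,0,0],"twist":[0,0,0]},{"dp":[0,0,0],"twist":[0,0,0]}], "fingers": 0.2}}

```text
time_s: 10.43
position: [517.2, 130.5, 204.5]
tcp_rot: [[-0.881, 0.473, 0.0], [0.473, 0.881, -0.0], [-0.0, 0.0, -1.0]]
force: [0.6, 0.3, 0.7]
grip_width: 34.1
gripper_force: 0.0
```

Request:
{"name": "apply_moves", "arguments": {"rows": [{"dp":[0,0,0],"twist":[0,0,0]},{"dp":[0,0,0],"twist":[0,0,0]},{"dp":[0,0,0],"twist":[0,0,0]},{"dp":[0,0,0],"twist":[0,0,0]},{"dp":[0,0,0],"twist":[0,0,0]},{"dp":[0,0,0],"twist":[0,0,0]},{"dp":[0,0,0],"twist":[0,0,0]}], "fingers": 1, "grip_force": 25}}

```text
time_s: 11.02
position: [517.6, 130.9, 205.1]
tcp_rot: [[-0.881, 0.473, 0.002], [0.473, 0.881, 0.0], [-0.001, 0.001, -1.0]]
force: [-0.7, -0.7, 4.7]
grip_width: 13.2
gripper_force: 26.6
```

```bash
python3 - <<'E'
from h import *
s=get_state();print({k:np.round(s[k],3) for k in('position','force','torque','grip_width','gripper_force','tcp_rot','q')})
W=camera("wrist");cv2.imwrite("pics/w4.png",W["color"][:,:,::-1])
E
```

```text
{'position': array([517.65 , 130.95 , 205.114]), 'force': array([-0.663, -0.724,  4.731]), 'torque': array([-0.067,  0.103, -0.021]), 'grip_width': np.float64(13.171), 'gripper_force': np.float64(26.601), 'tcp_rot': array([[-0.881,  0.473,  0.002],
       [ 0.473,  0.881,  0.   ],
       [-0.001,  0.001, -1.   ]]), 'q': array([ 1.4202e+01,  1.1490e+01, -1.4597e+01,  6.3808e+01, -1.0000e-02,
        4.2422e+01])}
```

View pics/w4.png

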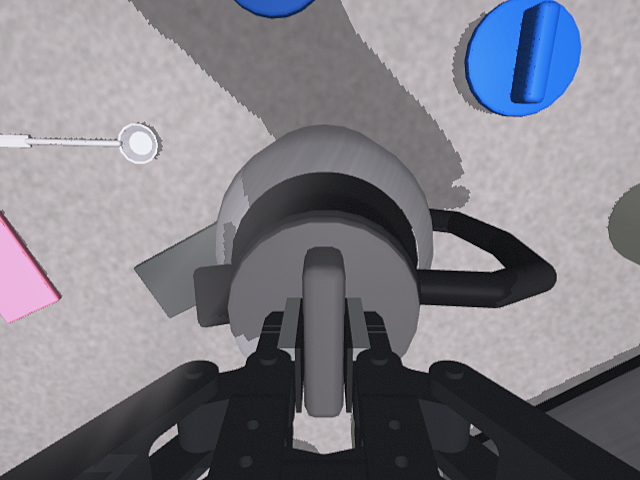

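The bar is held squarely: upright at wrist x 303–345, y 248–416, between the pads, with low side force. Firming the grip and feeling counter-clockwise.

Request:
{"name": "apply_moves", "arguments": {"rows": [{"dp":[0,0,0],"twist":[0,0,0]},{"dp":[0,0,0],"twist":[0,0,0]},{"dp":[0,0,0],"twist":[0,0,0.15]},{"dp":[0,0,0],"twist":[0,0,0.15]},{"dp":[0,0,0],"twist":[0,0,0.15]},{"dp":[0,0,0],"twist":[0,0,0.15]},{"dp":[0,0,0],"twist":[0,0,0]},{"dp":[0,0,0],"twist":[0,0,0]}], "grip_force": 80}}

```text
time_s: 11.73
position: [517.8, 131.0, 205.3]
tcp_rot: [[-0.913, 0.408, 0.002], [0.408, 0.913, 0.0], [-0.002, 0.001, -1.0]]
force: [-0.3, 0.2, 7.0]
grip_width: 12.1
gripper_force: 79.2
```

```bash
cat > st.py <<'E'
from h import *
s=get_state();r=s['tcp_rot'];print({k:np.round(s[k],2) for k in('time_s','position','force','torque','grip_width','gripper_force','q')},"yaw",np.degrees(np.arctan2(r[1,0],r[0,0])))
E
python3 st.py
```

```text
{'time_s': np.float64(11.73), 'position': array([517.79, 131.01, 205.3 ]), 'force': array([-0.25,  0.21,  7.01]), 'torque': array([-0.08,  0.03, -0.01]), 'grip_width': np.float64(12.14), 'gripper_force': np.float64(79.2), 'q': array([ 14.2 ,  11.48, -14.58,  63.81,  -0.  ,  38.29])} yaw 155.90759641612553
```

Request:
{"name": "apply_moves", "arguments": {"rows": [{"dp":[0,0,0],"twist":[0,0,0.15]},{"dp":[0,0,0],"twist":[0,0,0.15]},{"dp":[0,0,0],"twist":[0,0,0.15]},{"dp":[0,0,0],"twist":[0,0,0]},{"dp":[0,0,0],"twist":[0,0,0]}]}}

```text
time_s: 12.15
position: [517.8, 131.0, 205.3]
tcp_rot: [[-0.934, 0.358, 0.002], [0.358, 0.934, 0.0], [-0.002, 0.001, -1.0]]
force: [-0.3, 0.5, 7.0]
grip_width: 12.1
gripper_force: 79.2
```

```bash
python3 st.py
```

```text
{'time_s': np.float64(12.15), 'position': array([517.79, 131.03, 205.28]), 'force': array([-0.35,  0.48,  6.98]), 'torque': array([-0.02,  0.1 , -0.08]), 'grip_width': np.float64(12.15), 'gripper_force': np.float64(79.2), 'q': array([ 14.2 ,  11.48, -14.58,  63.81,  -0.  ,  35.2 ])} yaw 159.00441065103504
```

Request:
{"name": "apply_moves", "arguments": {"rows": [{"dp":[0,0,0],"twist":[0,0,0.15]},{"dp":[0,0,0],"twist":[0,0,0.15]},{"dp":[0,0,0],"twist":[0,0,0.15]},{"dp":[0,0,0],"twist":[0,0,0.15]},{"dp":[0,0,0],"twist":[0,0,0]}]}}

```text
time_s: 12.57
position: [517.8, 131.0, 205.3]
tcp_rot: [[-0.957, 0.29, 0.002], [0.29, 0.957, 0.001], [-0.002, 0.001, -1.0]]
force: [-0.1, -0.0, 5.7]
grip_width: 12.4
gripper_force: 79.2
```

```bash
python3 st.py
```

```text
{'time_s': np.float64(12.57), 'position': array([517.8 , 131.02, 205.29]), 'force': array([-0.1 , -0.02,  5.66]), 'torque': array([-0.08,  0.09, -0.05]), 'grip_width': np.float64(12.44), 'gripper_force': np.float64(79.19), 'q': array([ 14.2 ,  11.48, -14.58,  63.81,  -0.  ,  31.04])} yaw 163.1555330199466
```

Counter-clockwise gives freely through 11° with nearly no torque. Now I'll feel the other way.

Request:
{"name": "apply_moves", "arguments": {"rows": [{"dp":[0,0,0],"twist":[0,0,-0.4]},{"dp":[0,0,0],"twist":[0,0,-0.4]},{"dp":[0,0,0],"twist":[0,0,-0.4]},{"dp":[0,0,0],"twist":[0,0,-0.3]},{"dp":[0,0,0],"twist":[0,0,-0.15]},{"dp":[0,0,0],"twist":[0,0,-0.15]},{"dp":[0,0,0],"twist":[0,0,-0.15]},{"dp":[0,0,0],"twist":[0,0,-0.15]},{"dp":[0,0,0],"twist":[0,0,0]}]}}

```text
time_s: 13.32
position: [517.9, 131.1, 205.3]
tcp_rot: [[-0.854, 0.52, 0.002], [0.52, 0.854, 0.001], [-0.002, 0.002, -1.0]]
force: [-0.4, -0.3, 5.6]
grip_width: 11.9
gripper_force: 79.2
```

```bash
python3 st.py
```

```text
{'time_s': np.float64(13.32), 'position': array([517.87, 131.08, 205.26]), 'force': array([-0.44, -0.28,  5.62]), 'torque': array([-0.1 ,  0.  ,  0.04]), 'grip_width': np.float64(11.92), 'gripper_force': np.float64(79.17), 'q': array([ 14.21,  11.49, -14.58,  63.8 ,  -0.  ,  45.55])} yaw 148.65784538208698
```

Request:
{"name": "apply_moves", "arguments": {"rows": [{"dp":[0,0,0],"twist":[0,0,-0.15]},{"dp":[0,0,0],"twist":[0,0,-0.15]},{"dp":[0,0,0],"twist":[0,0,0]},{"dp":[0,0,0],"twist":[0,0,0]}]}}

```text
time_s: 13.65
position: [518.2, 131.2, 205.3]
tcp_rot: [[-0.835, 0.55, 0.003], [0.55, 0.835, 0.001], [-0.002, 0.002, -1.0]]
force: [1.8, -0.3, 5.1]
grip_width: 11.9
gripper_force: 79.1
```

```bash
python3 st.py
```

```text
{'time_s': np.float64(13.65), 'position': array([518.16, 131.22, 205.3 ]), 'force': array([ 1.83, -0.34,  5.1 ]), 'torque': array([ 0.03, -0.16,  0.06]), 'grip_width': np.float64(11.93), 'gripper_force': np.float64(79.05), 'q': array([ 1.421e+01,  1.149e+01, -1.457e+01,  6.377e+01,  1.000e-02,
        4.757e+01])} yaw 146.63936346272155
```

Request:
{"name": "apply_moves", "arguments": {"rows": [{"dp":[0,0,0],"twist":[0,0,-0.15]},{"dp":[0,0,0],"twist":[0,0,-0.15]},{"dp":[0,0,0],"twist":[0,0,-0.1]},{"dp":[0,0,0],"twist":[0,0,0]}]}}

```text
time_s: 13.98
position: [518.5, 131.4, 205.3]
tcp_rot: [[-0.808, 0.589, 0.003], [0.589, 0.808, 0.001], [-0.002, 0.003, -1.0]]
force: [3.1, 1.4, 5.2]
grip_width: 12.1
gripper_force: 79.3
```

```bash
python3 st.py
```

```text
{'time_s': np.float64(13.98), 'position': array([518.54, 131.37, 205.31]), 'force': array([3.08, 1.4 , 5.23]), 'torque': array([ 0.13, -0.49,  0.66]), 'grip_width': np.float64(12.09), 'gripper_force': np.float64(79.32), 'q': array([ 1.421e+01,  1.150e+01, -1.456e+01,  6.373e+01,  1.000e-02,
        5.031e+01])} yaw 143.9073726274202
```

Clockwise, the torque climbs to 0.66 N m at 8°, so that is the hard stop. It loosens counter-clockwise; turning that way to the far end.

Request:
{"name": "apply_moves", "arguments": {"rows": [{"dp":[0,0,0],"twist":[0,0,0.3]},{"dp":[0,0,0],"twist":[0,0,0.6]},{"dp":[0,0,0],"twist":[0,0,0.7]},{"dp":[0,0,0],"twist":[0,0,0.7]},{"dp":[0,0,0],"twist":[0,0,0.7]},{"dp":[0,0,0],"twist":[0,0,0.7]},{"dp":[0,0,0],"twist":[0,0,0.7]},{"dp":[0,0,0],"twist":[0,0,0.7]},{"dp":[0,0,0],"twist":[0,0,0.7]},{"dp":[0,0,0],"twist":[0,0,0.7]},{"dp":[0,0,0],"twist":[0,0,0.7]},{"dp":[0,0,0],"twist":[0,0,0.4]}]}}

```text
time_s: 14.98
position: [517.7, 131.0, 205.3]
tcp_rot: [[-0.96, -0.281, 0.002], [-0.281, 0.96, 0.001], [-0.002, -0.0, -1.0]]
force: [-1.0, -0.2, 7.4]
grip_width: 12.5
gripper_force: 79.4
```

```bash
python3 st.py
```

```text
{'time_s': np.float64(14.98), 'position': array([517.74, 131.01, 205.29]), 'force': array([-1.01, -0.17,  7.37]), 'torque': array([-0.04,  0.03, -0.21]), 'grip_width': np.float64(12.51), 'gripper_force': np.float64(79.36), 'q': array([ 14.2 ,  11.48, -14.58,  63.81,   0.  ,  -2.1 ])} yaw -163.7039966373188
```

Request:
{"name": "apply_moves", "arguments": {"rows": [{"dp":[0,0,0],"twist":[0,0,0.5]},{"dp":[0,0,0],"twist":[0,0,0.6]},{"dp":[0,0,0],"twist":[0,0,0.6]},{"dp":[0,0,0],"twist":[0,0,0.6]},{"dp":[0,0,0],"twist":[0,0,0.6]},{"dp":[0,0,0],"twist":[0,0,0.6]},{"dp":[0,0,0],"twist":[0,0,0.4]},{"dp":[0,0,0],"twist":[0,0,0.3]},{"dp":[0,0,0],"twist":[0,0,0]}]}}

```text
time_s: 15.73
position: [517.8, 131.0, 205.3]
tcp_rot: [[-0.706, -0.708, 0.002], [-0.708, 0.706, 0.001], [-0.002, -0.001, -1.0]]
force: [-0.6, 0.4, 7.3]
grip_width: 12.2
gripper_force: 79.3
```

```bash
python3 st.py
```

```text
{'time_s': np.float64(15.73), 'position': array([517.75, 131.02, 205.29]), 'force': array([-0.56,  0.38,  7.32]), 'torque': array([0.03, 0.03, 0.16]), 'grip_width': np.float64(12.18), 'gripper_force': np.float64(79.34), 'q': array([ 14.2 ,  11.48, -14.58,  63.81,   0.  , -30.86])} yaw -134.94624742868953
```

Request:
{"name": "apply_moves", "arguments": {"rows": [{"dp":[0,0,0],"twist":[0,0,0.15]},{"dp":[0,0,0],"twist":[0,0,0.15]},{"dp":[0,0,0],"twist":[0,0,0.15]},{"dp":[0,0,0],"twist":[0,0,0]}]}}

```text
time_s: 16.07
position: [517.7, 131.0, 205.3]
tcp_rot: [[-0.668, -0.744, 0.002], [-0.744, 0.668, 0.001], [-0.002, -0.001, -1.0]]
force: [-0.2, -0.1, 8.3]
grip_width: 11.8
gripper_force: 79.3
```

```bash
python3 st.py
```

```text
{'time_s': np.float64(16.07), 'position': array([517.73, 131.04, 205.26]), 'force': array([-0.16, -0.13,  8.33]), 'torque': array([ 0.03,  0.05, -0.04]), 'grip_width': np.float64(11.78), 'gripper_force': np.float64(79.34), 'q': array([ 1.420e+01,  1.148e+01, -1.459e+01,  6.381e+01,  1.000e-02,
       -3.390e+01])} yaw -131.90168641050505
```

Request:
{"name": "apply_moves", "arguments": {"rows": [{"dp":[0,0,0],"twist":[0,0,0.15]},{"dp":[0,0,0],"twist":[0,0,0.15]},{"dp":[0,0,0],"twist":[0,0,0.15]},{"dp":[0,0,0],"twist":[0,0,0.15]},{"dp":[0,0,0],"twist":[0,0,0]}]}}

```text
time_s: 16.48
position: [518.2, 130.8, 205.3]
tcp_rot: [[-0.613, -0.79, 0.003], [-0.79, 0.613, 0.0], [-0.002, -0.002, -1.0]]
force: [1.8, 0.5, 6.8]
grip_width: 12.6
gripper_force: 79.3
```

```bash
python3 st.py
```

```text
{'time_s': np.float64(16.48), 'position': array([518.15, 130.84, 205.27]), 'force': array([1.81, 0.47, 6.82]), 'torque': array([-0.11, -0.23, -0.4 ]), 'grip_width': np.float64(12.59), 'gripper_force': np.float64(79.29), 'q': array([ 1.419e+01,  1.149e+01, -1.458e+01,  6.378e+01, -2.000e-02,
       -3.798e+01])} yaw -127.83069720329578
```

Request:
{"name": "apply_moves", "arguments": {"rows": [{"dp":[0,0,0],"twist":[0,0,0.12]},{"dp":[0,0,0],"twist":[0,0,0.12]},{"dp":[0,0,0],"twist":[0,0,0]}]}}

```text
time_s: 16.73
position: [518.2, 130.8, 205.3]
tcp_rot: [[-0.591, -0.807, 0.003], [-0.807, 0.591, 0.0], [-0.002, -0.002, -1.0]]
force: [1.9, -0.4, 6.7]
grip_width: 11.7
gripper_force: 79.6
```

```bash
python3 st.py
```

```text
{'time_s': np.float64(16.73), 'position': array([518.17, 130.78, 205.28]), 'force': array([ 1.89, -0.4 ,  6.75]), 'torque': array([-0.07, -0.23, -0.82]), 'grip_width': np.float64(11.71), 'gripper_force': np.float64(79.65), 'q': array([ 1.418e+01,  1.149e+01, -1.457e+01,  6.378e+01, -2.000e-02,
       -3.958e+01])} yaw -126.23943989481036
```

The torque reached -0.82 N m at about 80°, so this is the stop. Backing off a hair and lifting slowly.

Request:
{"name": "apply_moves", "arguments": {"rows": [{"dp":[0,0,0],"twist":[0,0,-0.2]},{"dp":[0,0,0],"twist":[0,0,-0.2]},{"dp":[0,0,0.1],"twist":[0,0,0]},{"dp":[0,0,0.2],"twist":[0,0,0]},{"dp":[0,0,0.2],"twist":[0,0,0]},{"dp":[0,0,0],"twist":[0,0,0]}]}}

```text
time_s: 17.23
position: [516.8, 130.6, 217.3]
tcp_rot: [[-0.628, -0.779, -0.0], [-0.779, 0.628, -0.0], [0.0, -0.0, -1.0]]
force: [-0.9, -1.9, -1.8]
grip_width: 12.3
gripper_force: 78.4
```

```bash
python3 st.py
```

```text
{'time_s': np.float64(17.23), 'position': array([516.84, 130.64, 217.26]), 'force': array([-0.92, -1.87, -1.81]), 'torque': array([-0.33,  0.1 , -0.02]), 'grip_width': np.float64(12.32), 'gripper_force': np.float64(78.44), 'q': array([ 1.420e+01,  1.114e+01, -1.341e+01,  6.546e+01, -2.000e-02,
       -3.693e+01])} yaw -128.86928556829446
```

Request:
{"name": "apply_moves", "arguments": {"rows": [{"dp":[0,0,0.3],"twist":[0,0,0]},{"dp":[0,0,0.4],"twist":[0,0,0]},{"dp":[0,0,0.5],"twist":[0,0,0]},{"dp":[0,0,0.6],"twist":[0,0,0]},{"dp":[0,0,0.6],"twist":[0,0,0]},{"dp":[0,0,0.6],"twist":[0,0,0]},{"dp":[0,0,0.4],"twist":[0,0,0]},{"dp":[0,-0.2,0.2],"twist":[0,0,0]},{"dp":[0,-0.4,0],"twist":[0,0,0]},{"dp":[0,-0.6,0],"twist":[0,0,0]},{"dp":[0,-0.6,0],"twist":[0,0,0]},{"dp":[0,-0.6,0],"twist":[0,0,0]}]}}

```text
time_s: 18.23
position: [516.3, 69.4, 305.7]
tcp_rot: [[-0.628, -0.778, -0.002], [-0.778, 0.628, -0.001], [0.001, 0.001, -1.0]]
force: [0.1, -0.2, -2.5]
grip_width: 12.0
gripper_force: 78.4
```

Request:
{"name": "apply_moves", "arguments": {"rows": [{"dp":[0,-0.6,0],"twist":[0,0,0]},{"dp":[0,-0.6,0],"twist":[0,0,0]},{"dp":[0,-0.6,0],"twist":[0,0,0]},{"dp":[0,-0.5,0],"twist":[0,0,0]},{"dp":[0,-0.3,0],"twist":[0,0,0]},{"dp":[0,0,0],"twist":[0,0,0]},{"dp":[0,0,0],"twist":[0,0,0]}]}}

```text
time_s: 18.82
position: [516.8, 5.6, 306.4]
tcp_rot: [[-0.628, -0.778, -0.0], [-0.778, 0.628, 0.0], [-0.0, 0.001, -1.0]]
force: [0.4, -0.3, -1.1]
grip_width: 12.2
gripper_force: 78.4
```

```bash
python3 st.py; python3 - <<'E'
from h import *
S=camera("scene")["color"][120:360,220:480,::-1];W=camera("wrist")["color"][:,:,::-1]
cv2.imwrite("pics/f1.png",np.hstack([cv2.resize(S,(400,370)),cv2.copyMakeBorder(cv2.resize(W,(400,300)),0,70,0,0,0)]))
E
```

```text
{'time_s': np.float64(18.82), 'position': array([516.83,   5.56, 306.4 ]), 'force': array([ 0.4 , -0.32, -1.11]), 'torque': array([-0.02, -0.  ,  0.01]), 'grip_width': np.float64(12.24), 'gripper_force': np.float64(78.43), 'q': array([ 6.000e-01,  7.810e+00, -5.800e+00,  7.641e+01,  3.000e-02,
       -5.047e+01])} yaw -128.93298908500392
```

View pics/f1.png

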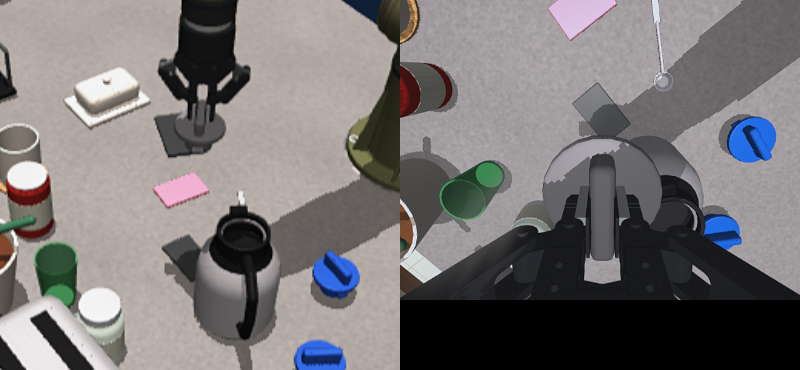

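The stopper is out and upright in the gripper, and the jug's mouth is open (scene crop (242,235)). The coaster is still beside the jug. Lowering over its middle to a drip height that stays clear of everything.

Request:
{"name": "apply_moves", "arguments": {"rows": [{"dp":[0,0,-0.3],"twist":[0,0,0]},{"dp":[0,0,-0.6],"twist":[0,0,0]},{"dp":[0,0,-0.7],"twist":[0,0,0]},{"dp":[0,0,-0.7],"twist":[0,0,0]},{"dp":[0,0,-0.7],"twist":[0,0,0]},{"dp":[0,0,-0.7],"twist":[0,0,0]},{"dp":[0,0,-0.7],"twist":[0,0,0]},{"dp":[0,0,-0.7],"twist":[0,0,0]},{"dp":[0,0,-0.5],"twist":[0,0,0]},{"dp":[0,0,-0.3],"twist":[0,0,0]},{"dp":[0,0,0],"twist":[0,0,0]},{"dp":[0,0,0],"twist":[0,0,0]}]}}

```text
time_s: 19.92
position: [516.8, 6.2, 159.0]
tcp_rot: [[-0.627, -0.779, -0.001], [-0.779, 0.627, 0.0], [0.0, 0.001, -1.0]]
force: [-0.4, 0.2, -1.2]
grip_width: 12.3
gripper_force: 78.4
```

```bash
python3 st.py; python3 - <<'E'
from h import *
S=camera("scene")["color"][120:360,220:480,::-1];cv2.imwrite("pics/f2.png",cv2.resize(S,(520,480)))
E
```

```text
{'time_s': np.float64(19.92), 'position': array([516.8 ,   6.15, 159.01]), 'force': array([-0.36,  0.2 , -1.23]), 'torque': array([-0.01, -0.02,  0.  ]), 'grip_width': np.float64(12.3), 'gripper_force': np.float64(78.42), 'q': array([  0.68,  11.52, -20.83,  57.69,   0.  , -50.47])} yaw -128.84637390145227
```

View pics/f2.png

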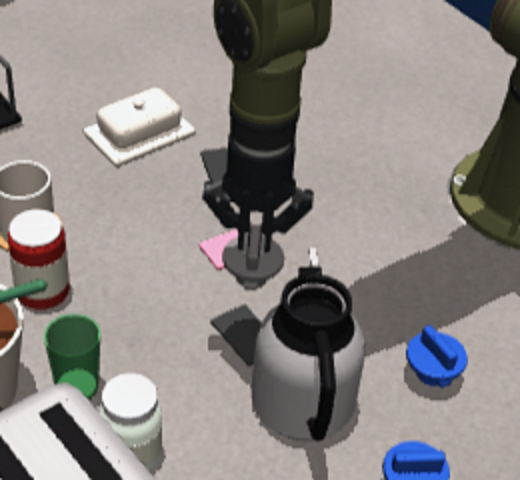

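The stopper hangs upright over the coaster, at (253,262) with the coaster at (240,330). It touches nothing and everything else is undisturbed.

```bash
python3 -c "
from cell import *
print(hand_in())"
```

```text
the job is handed in; nothing more can be done
None
```

The job is handed in: the small slate coaster lies flat about 13 mm from the jug, and the stopper, which unscrews counter-clockwise, is out and held upright over the coaster's middle, touching nothing.

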